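Lock a toggle hanger into the hook rail

TASK

Take the T-footed hanger out of its pocket in the yellow stacking tier, pass its foot lengthwise down through the slot of the hook rail's cover plate, push it down against the spring pad inside, give it a quarter turn so that the foot lies square across the slot, and let go so that it stands upright, held up against the underside of the plate. The cover plate is clamped a few millimetres off centre, so feel for the slot gently rather than forcing the foot, and leave the jar, funnel and can opener where they are.

Things in the scene. Friction and masses are not known exactly. Their poses are not given: they have to be found in the camera images.
- hanger: Loose upright T-toggle hanger, 60 to 130 g. Origin: centre of the underside of its steel foot bar; z up the stem. Foot bar 32 mm along x, 10 mm along y, 8 mm high. Round stem 9 mm thick, z 8 to 40 mm; grip block on top. A thin wire hook sticks out of the grip's +x end to x = 41 mm, z 45 to 67 mm. Half a turn about z makes no difference to the job.
- hanger_grip (a point): Centre of the hanger's grey grip block, 57 mm above the hanger's origin, same axes. The block is 34 mm along x, 14 mm along y, 34 mm high: pinch its two broad faces (along y).
- tier: Fixed yellow plastic two-tier stacking tray, 116 x 136 mm, rim 59 mm high. Origin: centre of its underside, z up. In the middle of its upper floor (z = 45 mm) is a pocket 36 mm along x, 14 mm along y, mouth at z = 61 mm. The hanger starts standing on that floor in the pocket, its x nearly along the tier's x; lift it straight up.
- rail: Fixed hook rail on the shelf: a closed aluminium channel 72 mm (x) by 150 mm (y) with a slotted steel cover plate on it and a sprung pad inside. Origin: centre of its underside, z up. The slot runs along y. The foot bar is under the plate when the hanger's origin is below z = 22 mm in this frame; 18 mm is good for turning.
- rail_plate (a point): Point on the rail's centre line at the cover plate's top, z = 34 mm in the rail's frame, same axes. Plate 90 x 148 mm, 4 mm thick. Its slot is 12 mm wide (x), 92 mm long (y), centred in y; but the plate is firmly clamped anywhere up to 8 mm to either side in x, and this point does not show it: the slot's centre is at x = -8 to +8 mm, to be felt or seen.
- rail_pad (a point): Point on the rail's centre line at z = 26 mm, the top of the unloaded black rubber pad under the plate. It yields downward: about 4 N to start, 0.6 N more per mm, bottoms after 12 mm (11 N); well damped. Foot turned across and let go, it lifts the hanger until the bar meets the plate's underside (z = 30 mm), hanger origin then at z = 22 mm.
- jar: Bystander: terracotta-coloured ceramic jar with twist cap, 86 mm across, 120 mm high, loose. Origin: centre of its underside.
- funnel: Bystander: grey silicone funnel standing mouth down, 96 mm across, 85 mm high, loose. Origin: centre of its mouth, on the shelf.
- opener: Bystander: chrome can opener lying flat, 160 mm long, loose, turning key 33 mm high at one end. Origin: near its head, on the shelf; its handles run along its x to x = 136 mm.
Mind the look-alikes: they are no part of the job. What is shaped like the tier but red is not meant.

How it is judged:
On the way, in this order (a step that is already met when the one before it is completed fails the run):
1. the hanger is lifted clear of its pocket (z of hanger in the frame of tier above 0.068 m), for 0.1 s.
2. the foot has passed lengthwise through the slot and lies below the plate (z of hanger in the frame of rail below 0.0218 m and x of hanger in the frame of rail between -0.014 and 0.014 m and y of hanger in the frame of rail between -0.045 and 0.045 m and angle between the x axis of hanger and the y axis of rail, either way round below 0.3 rad), for 0.05 s.
At the end, for the whole second after the job is handed in: The hanger stands at rest within 8 degrees of upright, its foot under the plate (foot underside 19 to 24 mm above the rail underside), across the slot to within 15 degrees, within 14 mm of the rail centre line and 45 mm of its middle along the slot (angle between the x axis of hanger and the x axis of rail, either way round below 0.26 rad and z of hanger in the frame of rail between 0.019 and 0.0242 m and x of hanger in the frame of rail between -0.014 and 0.014 m and y of hanger in the frame of rail between -0.045 and 0.045 m and angle between hanger's own z axis and vertical below 0.14 rad and linear speed of hanger below 0.02 m/s); the robot touches nothing.
It fails at once if the hanger is forced against the rail with more than 30 N (contact force between hanger and rail above 30 N).
It fails at once if the jar is moved more than 20 mm (distance of jar from where it was at the start of the episode above 0.02 m).
It fails at once if the funnel is moved more than 20 mm (distance of funnel from where it was at the start of the episode above 0.02 m).
It fails at once if the can opener is moved more than 20 mm (distance of opener from where it was at the start of the episode above 0.02 m).
It also fails if it takes over 61 s, if anything falls off the work surface, if the arm or the gripper's body presses on something with over 40 N, if the wrist force passes 120 N, or if a joint passes its speed limit or range.

ROBOT

A 7-joint arm with a two-finger parallel gripper is mounted at the origin on the work surface. World frame = base frame: x ahead of the robot, y to its left, z up, the work surface at z = 0. Lengths are in m, angles in rad, forces in N, time in s.
With the tool pointing down it reaches from about 0.425 to 0.925 m from the base axis. Payload 6.8 kg.
Tool frame: the origin (TCP) lies on the mounting face of the last link; the fingertips stand 173 mm ahead of it and the grasp point (between the pads) lies 155 mm ahead of it; z points along the fingers, y is the line along which they close (so a half turn about z gives the same grasp; the last joint's range is limited). The gripper opens to 85 mm and grips with 20 to 120 N. Pads are 22 mm wide; open, the fingers measure 114 mm over their backs; the gripper's body (76 mm by 85 mm) begins 54 mm behind the grasp point. The pads swing forward as they close: fully open they stand 13 mm farther back than shut.
Start: joints at [1.061, 0.477, 0.022, 1.555, -0.011, 1.109, -0.083], TCP at [0.264, -0.621, 0.405] pointing down, gripper open.
Joint ranges: [-2.96, 2.96], [-0.34, 2.1], [-1.41, 1.46], [0.24, 2.44], [-1.37, 4.51], [0.17, 1.92], [-2.96, 2.96]. Speed limits (rad/s): [2.39, 2.39, 3.14, 3.14, 3.14, 3.14, 3.14].

INTERFACE

Orientations are given as a rotation vector (axis times angle).
In Python, from bench import r gives the robot as it stands.
- The arm moves only by the tool arm_command, never from a script. Its argument "plan" is a list of rows, each an object of numbers: "claw": the closure, from 0 (fully open) to 1 (shut); "tx", "ty", "tz": the shift along the tool's x, y, z in m; "ax", "ay", "az": the turn, a rotation vector about the tool's x, y, z in degrees. A call has exactly 10 rows; each row shifts and turns the commanded pose from where the row before left it, along the tool's axes as they then stand; what a row does not reach is not made up. A row lasts 1/12 s, in which the tool goes at most 41.7 mm and 7.16 degrees, less where a joint would pass 70% of its speed; a pose out of reach is approached as far as the arm can. A call is refused whole if a number of a shift passes 0.0417 or a number of a turn 7.16, either way. A call with a gripper value outside its range is refused whole. The fingers move at their own pace and stop on an object; "squeeze" is the grip in N (left out, the last holds). Time passes only in rows, so rows that do not move let the fingers close, or fill a call up. It gives the time, the measured TCP pose, the force, the opening and the grip force at its end, in the units of the state.
- r.get_obs(): the state, without advancing time (a new reading comes with each control period).
- r.grab_frame(name): name is "side" or "top" or "wrist"; returns the picture (384x512x3 uint8, red, green, blue); there is no depth.
- r.camera_model(name): a dict with "fx", "fy", "cx", "cy" (pixels), "position" and "orientation" of the camera in the world; the wrist camera has in their place "tool_from_camera" (4x4, takes a point from camera to tool coordinates, whose origin is the TCP and whose axes are the flange's). Camera axes: x right, y up, looking along -z (the intrinsics and any distortion apply to the point x, -y, -z); pixel columns grow to the right and rows downward; lengths in m; the calibration is good to about 2 mm. A picture is of the moment at which its call begins: read the wrist's pose just before it. camera_model takes no time and is no camera call.
- r.hand_in(): hands the job in; it is judged then, once.
Trained networks look in the newest picture that a camera, given by its name, has taken for a name from the list of things; names that differ only in an ending like _2 or _b are one class to them, and where a whole thing is asked for, a point or a joint stands for the part that bears it (a point fixed in the world has none). Each returns a list of dicts, best first, with "confidence" (0 to 1); they miss things now and then, are a little off and sometimes report something else, mostly with a low value. They report only what shows in the picture. A call takes as long as a camera call. They do not tell look-alikes from the thing itself.
- r.boxes_of(target, camera): "location" ([x, y, z] in m, in the coordinates of the camera as it stood for that picture, good to about 4 mm: the middle of the surface that is visible of it).
- r.tip_of(target, camera): "location" ([x, y, z] in m, in the coordinates of the camera as it stood for that picture, good to about 4 mm: a listed point, or the origin of a listed thing).
The state is a dict: "clock": time; "joints": joint angles; "qvel": joint speeds; "tau": joint torques, N m; "tcp_pos": TCP position; "orientation": TCP orientation; "contact_force": force on the tool from outside, world axes, zero at the start; "moment": the same for the moment, N m; "grip_width": finger opening in m; "gripper_force": force on a finger pad.
Only numpy, scipy, OpenCV 4.12 (cv2) and the standard library are available. Lean on these libraries where they do the work, as an engineer would, in place of code of your own. Each camera call takes 0.05 s, during which the arm holds its last target. There are 200 camera calls.

## Working session

There is one attempt and no reset: what is moved stays moved. The work goes in short steps, Python scripts to look and compute and a tool call to move; the robot and the scene stay as the last step left them, time stands still between calls to the robot, and variables do not carry over. Pictures are saved under pics/ and viewed, at most 10 in all, crops included, and the job is handed in when it is done.

Besides the shell and the picture viewer there is one more tool, called after ">>>" by a JSON object that holds its "op" and its "data". arm_command: Moves the arm, as the interface text tells. Its arguments: {"type":"object","properties":{"plan":{"type":"array","items":{"type":"object","properties":{"claw":{"type":"number"},"tx":{"type":"number"},"ty":{"type":"number"},"tz":{"type":"number"},"ax":{"type":"number"},"ay":{"type":"number"},"az":{"type":"number"}}}},"squeeze":{"type":"number"}},"required":["plan"]}

```bash
mkdir -p pics; ls; cat > h.py <<'E'
import numpy as np, cv2
from scipy.spatial.transform import Rotation as R
from bench import r
def cam(n):
    m=r.camera_model(n); K=(m['fx'],m['fy'],m['cx'],m['cy'])
    if 'tool_from_camera' in m:
        o=r.get_obs(); T=np.eye(4);T[:3,:3]=R.from_rotvec(o['orientation']).as_matrix();T[:3,3]=o['tcp_pos']
        T=T@np.array(m['tool_from_camera'])
    else:
        q=np.array(m['orientation']); T=np.eye(4)
        T[:3,:3]=R.from_rotvec(q).as_matrix() if q.size==3 else (R.from_quat(q).as_matrix() if q.size==4 else q)
        T[:3,3]=m['position']
    return m,T
def world(T,p): return T[:3,:3]@np.array(p)+T[:3,3]
def pix(m,T,P):
    c=T[:3,:3].T@(np.array(P)-T[:3,3]); return m['cx']+m['fx']*c[0]/-c[2], m['cy']+m['fy']*c[1]/c[2]
def ray(m,T,u,v,z):
    d=T[:3,:3]@np.array([(u-m['cx'])/m['fx'],-(v-m['cy'])/m['fy'],-1]); return T[:3,3]+d*(z-T[2,3])/d[2]
def snap(n,f=None):
    m,T=cam(n); im=r.grab_frame(n)
    if f: cv2.imwrite('pics/'+f,im[:,:,::-1])
    return m,T,im
E
python3 - <<'E'
from h import *
print(r.get_obs())
ims=[]
for n in('top','side'):
    m,T,im=snap(n); ims.append(im); print(m)
    for t in ('hanger','hanger_grip','tier','rail','rail_plate','jar','funnel','opener'):
        for d in r.tip_of(t,n)[:3]:
            w=world(T,d['location']); print(n,t,round(d['confidence'],2),w.round(3),np.round(pix(m,T,w)))
cv2.imwrite('pics/a.png',cv2.resize(ims[0],(800,600))[:,:,::-1])
cv2.imwrite('pics/b.png',cv2.resize(ims[1],(800,600))[:,:,::-1])
E
```

```text
pics
{'clock': 0.0, 'joints': array([ 1.06090884,  0.47780344,  0.02234375,  1.5564675 , -0.01152172,
        1.10931644, -0.08311124]), 'qvel': array([-0.00209796,  0.0001797 , -0.00024418, -0.00112161,  0.00183506,
       -0.00054275,  0.00128356]), 'tau': array([-7.36893326e-04, -5.96445608e+01,  1.60724223e+00, -2.81193835e+01,
        1.23265429e-02,  9.34201526e-03,  2.18103219e-05]), 'tcp_pos': array([ 0.26386498, -0.6209801 ,  0.40371649]), 'orientation': array([-3.07664703e+00, -6.26525573e-01,  7.70990172e-04]), 'contact_force': array([0.04606572, 0.23514968, 0.39056965]), 'moment': array([-0.04244808, -0.01391015,  0.02511634]), 'gripper_force': 0.0, 'grip_width': 0.08524831008676974}
{'fx': 348.9618687973312, 'fy': 348.9618687973312, 'cx': 251.8215413801124, 'cy': 191.734682593028, 'position': array([0.49459975, 0.01286711, 1.14460281]), 'orientation': array([ 0.03176442, -0.05977043, -1.55766471])}
top hanger 0.59 [0.566 0.156 0.048] [200. 189.]
top hanger_grip 0.43 [0.56  0.152 0.098] [199. 190.]
top tier 0.86 [ 0.563  0.152 -0.   ] [203. 191.]
top tier 0.85 [0.44  0.40
[... 297 characters left out ...]
 'fy': 363.950271054332, 'cx': 259.545916286159, 'cy': 189.6330273438652, 'position': array([-0.04406303,  0.65087866,  0.67263835]), 'orientation': array([ 0.445615  , -1.16418623, -2.15139152])}
side hanger 0.6 [ 0.641 -0.402  0.004] [313. 158.]
side hanger 0.47 [0.565 0.154 0.053] [217. 223.]
side hanger_grip 0.78 [0.568 0.155 0.101] [215. 208.]
side tier 0.87 [ 0.347  0.205 -0.005] [264. 291.]
side tier 0.6 [ 0.564  0.156 -0.   ] [218. 238.]
side tier 0.55 [0.444 0.408 0.002] [168. 318.]
side rail 0.69 [ 0.524 -0.174 -0.004] [301. 196.]
side rail_plate 0.63 [ 0.524 -0.169  0.032] [301. 188.]
side funnel 0.81 [0.643 0.369 0.002] [135. 263.]
side opener 0.74 [0.774 0.077 0.005] [192. 196.]
```

View pics/a.png

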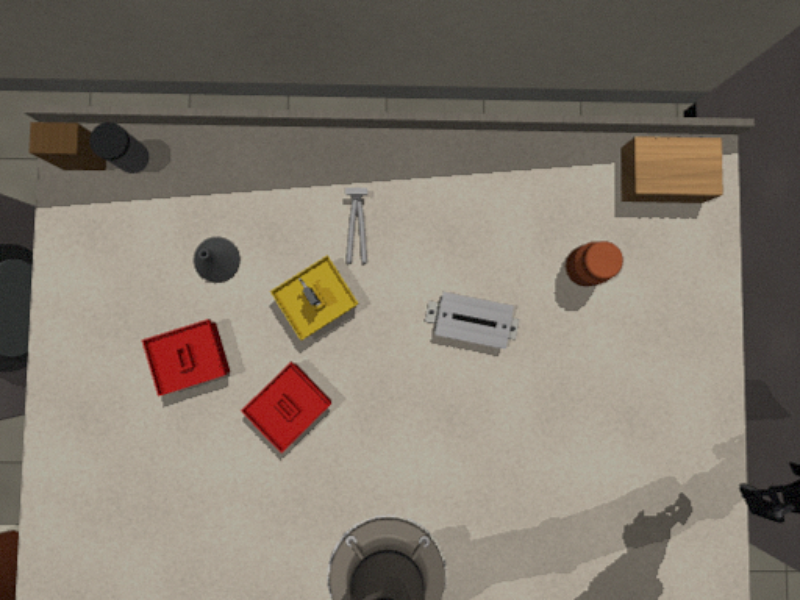

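View pics/b.png

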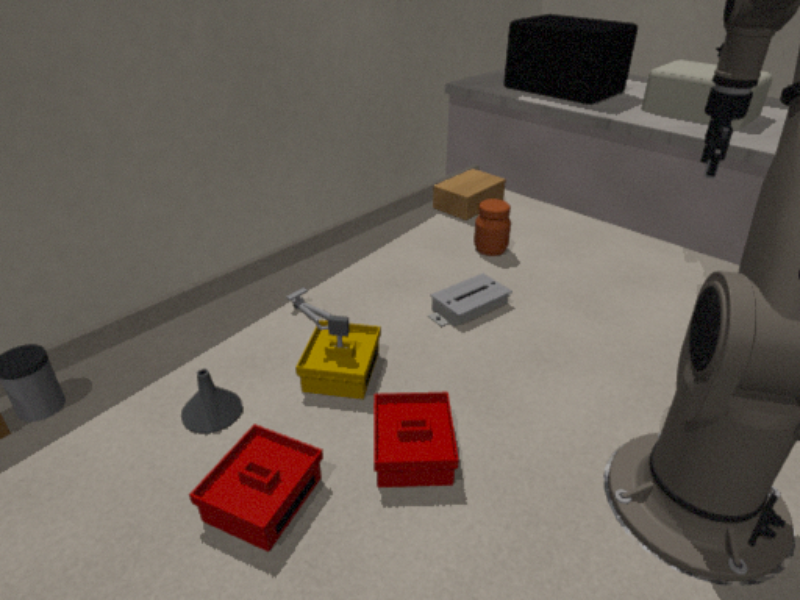

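The hanger could be taken from the yellow tier at (314,298), or from the red look-alikes at (187,357) and (287,407) in the 800×600 top view. Only the yellow tier holds the grey hanger (312,294). The rail is at (473,321) with a dark slot from about (453,316) to (496,324). Next I check with a close crop and measure orientations.

```bash
python3 - <<'E'
from h import *
m,T,im=snap('top')
a=cv2.resize(im[160:222,170:232],(400,400),interpolation=cv2.INTER_CUBIC)
b=cv2.resize(im[175:235,270:330],(400,400),interpolation=cv2.INTER_CUBIC)
cv2.imwrite('pics/c.png',np.hstack([a,b])[:,:,::-1])
# yellow tier rim
hsv=cv2.cvtColor(im,cv2.COLOR_RGB2HSV)
mk=cv2.inRange(hsv,(20,120,60),(35,255,255)); 
c=max(cv2.findContours(mk,0,1)[0],key=cv2.contourArea)
box=cv2.boxPoints(cv2.minAreaRect(c)); P=np.array([ray(m,T,u,v,.055) for u,v in box])
print('tier',box.round(1).tolist(),P.round(3).tolist(),P.mean(0))
for i in range(2):
    d=P[i+1]-P[i]; print(np.linalg.norm(d),np.degrees(np.arctan2(d[1],d[0])))
g=cv2.cvtColor(im,cv2.COLOR_RGB2GRAY); s=np.zeros_like(g); s[190:220,280:326]=255
mk=cv2.inRange(g,0,60)&s
c=max(cv2.findContours(mk,0,1)[0],key=cv2.contourArea)
box=cv2.boxPoints(cv2.minAreaRect(c)); P=np.array([ray(m,T,u,v,.034) for u,v in box])
print('slot',box.round(1).tolist(),P.round(3).tolist(),P.mean(0))
for i in range(2):
    d=P[i+1]-P[i]; print(np.linalg.norm(d),np.degrees(np.arctan2(d[1],d[0])))
print(R.from_rotvec(r.get_obs()['orientation']).as_matrix().round(3)); print(r.camera_model('wrist'))
E
```

```text
tier [[171.6999969482422, 186.3000030517578], [209.1999969482422, 162.39999389648438], [229.39999389648438, 194.10000610351562], [191.89999389648438, 218.0]] [[0.572, 0.244, 0.055], [0.649, 0.129, 0.055], [0.55, 0.064, 0.055], [0.474, 0.179, 0.055]] [0.56130742 0.15379093 0.055     ]
0.13824190548043092 -56.386892326555
0.11810266055895936 -146.72856580494513
slot [[289.5, 203.3000030517578], [290.1000061035156, 200.60000610351562], [317.20001220703125, 206.0], [316.70001220703125, 208.6999969482422]] [[0.524, -0.127, 0.034], [0.533, -0.129, 0.034], [0.517, -0.216, 0.034], [0.508, -0.214, 0.034]] [ 0.52045093 -0.17154414  0.034     ]
0.008769421851989154 -10.990012455694457
0.08832720120740856 -100.57773998117452
[[ 0.92   0.391  0.   ]
 [ 0.391 -0.92   0.   ]
 [ 0.    -0.    -1.   ]]
{'fx': 298.2480744948775, 'fy': 298.2480744948775, 'cx': 252.7561276246049, 'cy': 192.2961722897623, 'tool_from_camera': array([[-6.56580637e-04,  9.56956998e-01,  2.90229000e-01,
         7.44185116e-02],
       [ 9.99999784e-01,  6.22769897e-04,  2.08857434e-04,
         2.58995125e-04],
       [ 1.91216992e-05,  2.90229074e-01, -9.56957201e-01,
         3.25698582e-02],
       [ 0.00000000e+00,  0.00000000e+00,  0.00000000e+00,
         1.00000000e+00]])}
```

View pics/c.png

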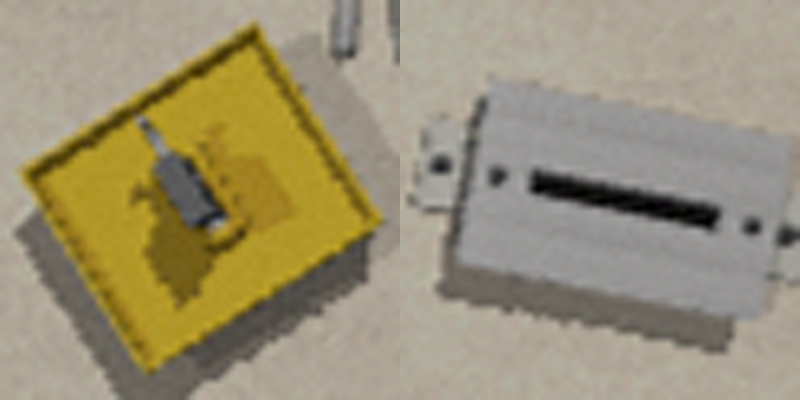

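The left crop shows the yellow tier holding the grey hanger, its hook pointing up-left (about +33° in world). The right crop shows the rail's slot, which runs at about 79.4° in world. I'll go via the rail and look with the wrist camera on the way.

>>> {"op": "arm_command", "data": {"plan": [{"claw": 0, "tx": 0.015, "ty": -0.011}, {"claw": 0, "tx": 0.028, "ty": -0.022}, {"claw": 0, "tx": 0.031, "ty": -0.023}, {"claw": 0, "tx": 0.031, "ty": -0.023}, {"claw": 0, "tx": 0.031, "ty": -0.023}, {"claw": 0, "tx": 0.031, "ty": -0.023}, {"claw": 0, "tx": 0.031, "ty": -0.023}, {"claw": 0, "tx": 0.031, "ty": -0.023}, {"claw": 0, "tx": 0.031, "ty": -0.023}, {"claw": 0, "tx": 0.031, "ty": -0.023}]}}

```text
invalid input at $.plan[0]: expected keys claw, tx, ty, tz, ax, ay, az
```

>>> {"op": "arm_command", "data": {"plan": [{"claw": 0, "tx": 0.031, "ty": -0.023}, {"claw": 0, "tx": 0.031, "ty": -0.023}, {"claw": 0, "tx": 0.031, "ty": -0.023}, {"claw": 0, "tx": 0.02, "ty": -0.015}, {"claw": 0, "tx": 0.01, "ty": -0.008}, {"claw": 0, "az": -5.1}, {"claw": 0, "az": -5.2}, {"claw": 0}, {"claw": 0}, {"claw": 0}]}}

```text
invalid input at $.plan[0]: expected keys claw, tx, ty, tz, ax, ay, az
```

```bash
cat >> h.py <<'E'
def slot(f=None):
    m,T,im=snap('wrist',f)
    rail=None
    for d in r.tip_of('rail_plate','wrist')[:2]: rail=world(T,d['location']); print('plate',d['confidence'],rail.round(4),np.round(pix(m,T,rail)))
    for d in r.tip_of('rail','wrist')[:2]: print('rail',d['confidence'],world(T,d['location']).round(4))
    g=cv2.cvtColor(im,cv2.COLOR_RGB2GRAY)
    for c in cv2.findContours(cv2.inRange(g,0,60),0,1)[0]:
        b=cv2.minAreaRect(c); w=sorted(b[1])
        if w[1]<30 or w[1]<3*w[0]: continue
        bx=cv2.boxPoints(b); P=np.array([ray(m,T,u,v,.034) for u,v in bx])
        i=np.argmax([np.linalg.norm(P[1]-P[0]),np.linalg.norm(P[2]-P[1])]); d=P[i+1]-P[i]
        print('dark',bx.round().astype(int).tolist(),P.mean(0).round(4),np.linalg.norm(P[1]-P[0]).round(4),np.linalg.norm(P[2]-P[1]).round(4),np.degrees(np.arctan2(d[1],d[0])).round(1))
E
python3 - <<'E'
from h import *
slot('d.png'); o=r.get_obs(); print(o['clock'],o['tcp_pos'],R.from_rotvec(o['orientation']).as_matrix().round(4).tolist())
E
```

```text
dark [[0, 383], [0, 243], [511, 243], [511, 383]] [ 0.0744 -0.7059  0.034 ] 0.2335 0.6383 -67.0
dark [[314, 252], [452, -3], [519, 33], [382, 288]] [ 0.3451 -0.7813  0.034 ] 0.305 0.082 -0.0
1.1 [ 0.26399148 -0.62125601  0.40469465] [[0.9204, 0.391, 0.0], [0.391, -0.9204, 0.0], [0.0, -0.0, -1.0]]
```

View pics/d.png

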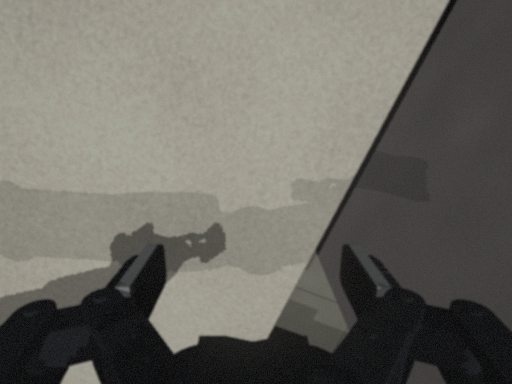

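>>> {"op": "arm_command", "data": {"plan": [{"claw": 0, "tx": 0.015, "ty": -0.011, "tz": 0, "ax": 0, "ay": 0, "az": 0}, {"claw": 0, "tx": 0.028, "ty": -0.022, "tz": 0, "ax": 0, "ay": 0, "az": 0}, {"claw": 0, "tx": 0.031, "ty": -0.023, "tz": 0, "ax": 0, "ay": 0, "az": 0}, {"claw": 0, "tx": 0.031, "ty": -0.023, "tz": 0, "ax": 0, "ay": 0, "az": 0}, {"claw": 0, "tx": 0.031, "ty": -0.023, "tz": 0, "ax": 0, "ay": 0, "az": 0}, {"claw": 0, "tx": 0.031, "ty": -0.023, "tz": 0, "ax": 0, "ay": 0, "az": 0}, {"claw": 0, "tx": 0.031, "ty": -0.023, "tz": 0, "ax": 0, "ay": 0, "az": 0}, {"claw": 0, "tx": 0.031, "ty": -0.023, "tz": 0, "ax": 0, "ay": 0, "az": 0}, {"claw": 0, "tx": 0.031, "ty": -0.023, "tz": 0, "ax": 0, "ay": 0, "az": 0}, {"claw": 0, "tx": 0.031, "ty": -0.023, "tz": 0, "ax": 0, "ay": 0, "az": 0}]}}

```text
clock: 1.93
tcp_pos: [0.4475, -0.306, 0.4051]
orientation: [3.078, 0.626, 0.001]
contact_force: [0.8, 0.5, 0.2]
grip_width: 0.0856
gripper_force: 0.0
```

>>> {"op": "arm_command", "data": {"plan": [{"claw": 0, "tx": 0.031, "ty": -0.023, "tz": 0, "ax": 0, "ay": 0, "az": 0}, {"claw": 0, "tx": 0.031, "ty": -0.023, "tz": 0, "ax": 0, "ay": 0, "az": 0}, {"claw": 0, "tx": 0.031, "ty": -0.023, "tz": 0, "ax": 0, "ay": 0, "az": 0}, {"claw": 0, "tx": 0.02, "ty": -0.015, "tz": 0, "ax": 0, "ay": 0, "az": 0}, {"claw": 0, "tx": 0.01, "ty": -0.008, "tz": 0, "ax": 0, "ay": 0, "az": 0}, {"claw": 0, "tx": 0, "ty": 0, "tz": 0, "ax": 0, "ay": 0, "az": -5.1}, {"claw": 0, "tx": 0, "ty": 0, "tz": 0, "ax": 0, "ay": 0, "az": -5.2}, {"claw": 0, "tx": 0, "ty": 0, "tz": 0, "ax": 0, "ay": 0, "az": 0}, {"claw": 0, "tx": 0, "ty": 0, "tz": 0, "ax": 0, "ay": 0, "az": 0}, {"claw": 0, "tx": 0, "ty": 0, "tz": 0, "ax": 0, "ay": 0, "az": 0}]}}

```text
clock: 2.77
tcp_pos: [0.5238, -0.1759, 0.4047]
orientation: [3.011, 0.894, -0.0]
contact_force: [-0.2, -0.3, 0.4]
grip_width: 0.0852
gripper_force: 0.0
```

```bash
python3 - <<'E'
from h import *
slot('e.png'); o=r.get_obs(); print(o['clock'],o['tcp_pos'],R.from_rotvec(o['orientation']).as_matrix().round(4).tolist())
E
```

```text
plate 0.73 [ 0.5203 -0.1713  0.033 ] [248. 169.]
rail 0.71 [ 0.521  -0.169  -0.0031]
dark [[0, 244], [511, 244], [511, 383], [0, 383]] [ 0.3512 -0.2931  0.034 ] 0.639 0.2325 -57.0
dark [[217, 143], [223, 137], [279, 189], [273, 195]] [ 0.5235 -0.1709  0.034 ] 0.0095 0.0885 -100.6
dark [[0, 0], [80, 0], [80, 23], [0, 23]] [0.5426 0.0899 0.034 ] 0.0792 0.0206 -56.9
2.9167 [ 0.52401995 -0.17538377  0.40474592] [[0.8367, 0.5476, 0.0001], [0.5476, -0.8367, -0.0001], [-0.0, 0.0001, -1.0]]
```

View pics/e.png

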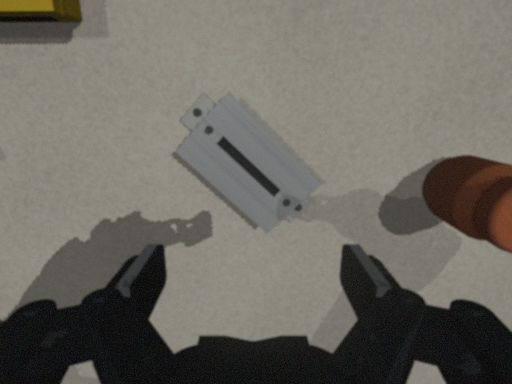

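The wrist view shows the rail slot from (220,140) to (276,192), centred near world (0.522, -0.171) at 79.4°. Now I go over the tier.

>>> {"op": "arm_command", "data": {"plan": [{"claw": 0, "tx": 0.015, "ty": -0.018, "tz": 0, "ax": 0, "ay": 0, "az": 0}, {"claw": 0, "tx": 0.025, "ty": -0.03, "tz": 0, "ax": 0, "ay": 0, "az": 0}, {"claw": 0, "tx": 0.026, "ty": -0.031, "tz": 0, "ax": 0, "ay": 0, "az": 0}, {"claw": 0, "tx": 0.026, "ty": -0.031, "tz": 0, "ax": 0, "ay": 0, "az": 0}, {"claw": 0, "tx": 0.026, "ty": -0.031, "tz": 0, "ax": 0, "ay": 0, "az": 0}, {"claw": 0, "tx": 0.026, "ty": -0.031, "tz": 0, "ax": 0, "ay": 0, "az": 0}, {"claw": 0, "tx": 0.026, "ty": -0.031, "tz": 0, "ax": 0, "ay": 0, "az": 0}, {"claw": 0, "tx": 0.023, "ty": -0.029, "tz": 0, "ax": 0, "ay": 0, "az": 0}, {"claw": 0, "tx": 0.013, "ty": -0.017, "tz": 0, "ax": 0, "ay": 0, "az": 0}, {"claw": 0, "tx": 0.005, "ty": -0.006, "tz": 0, "ax": 0, "ay": 0, "az": 0}]}}

```text
clock: 3.75
tcp_pos: [0.5598, 0.1589, 0.4049]
orientation: [-3.005, -0.908, -0.001]
contact_force: [0.1, 0.7, 0.2]
grip_width: 0.0854
gripper_force: 0.0
```

>>> {"op": "arm_command", "data": {"plan": [{"claw": 0, "tx": 0, "ty": 0, "tz": 0.02, "ax": 0, "ay": 0, "az": 0}, {"claw": 0, "tx": 0, "ty": 0, "tz": 0.02, "ax": 0, "ay": 0, "az": 0}, {"claw": 0, "tx": 0, "ty": 0, "tz": 0.01, "ax": 0, "ay": 0, "az": 0}, {"claw": 0, "tx": 0, "ty": 0, "tz": 0, "ax": 0, "ay": 0, "az": 0}, {"claw": 0, "tx": 0, "ty": 0, "tz": 0, "ax": 0, "ay": 0, "az": 0}, {"claw": 0, "tx": 0, "ty": 0, "tz": 0, "ax": 0, "ay": 0, "az": 0}, {"claw": 0, "tx": 0, "ty": 0, "tz": 0, "ax": 0, "ay": 0, "az": 0}, {"claw": 0, "tx": 0, "ty": 0, "tz": 0, "ax": 0, "ay": 0, "az": 0}, {"claw": 0, "tx": 0, "ty": 0, "tz": 0, "ax": 0, "ay": 0, "az": 0}, {"claw": 0, "tx": 0, "ty": 0, "tz": 0, "ax": 0, "ay": 0, "az": 0}]}}

```text
clock: 4.58
tcp_pos: [0.5605, 0.154, 0.3552]
orientation: [3.01, 0.901, 0.001]
contact_force: [-0.2, 0.3, -0.3]
grip_width: 0.085
gripper_force: 0.0
```

```bash
python3 - <<'E'
from h import *
m,T,im=snap('wrist')
Ti=None; o=r.get_obs(); Rt=R.from_rotvec(o['orientation']).as_matrix()
for t in ('hanger','hanger_grip','tier'):
    for d in r.tip_of(t,'wrist')[:2]:
        w=world(T,d['location']); print(t,round(d['confidence'],2),w.round(4),np.round(pix(m,T,w)), 'tool',(Rt.T@(w-o['tcp_pos'])).round(4))
cv2.imwrite('pics/f.png',cv2.resize(im[40:280,100:420],(800,600),interpolation=cv2.INTER_CUBIC)[:,:,::-1])
print(o['clock'],o['tcp_pos'],Rt.round(4).tolist())
# predicted pixel of grip top corners for hypothesised pose, hanger yaw 33.3
for y in (28,33.3,38):
  c=np.array([.5625,.1545]); a=np.radians(y); 
  print(y,[np.round((np.array(pix(m,T,[*(c+np.array([x*np.cos(a)-s*np.sin(a),x*np.sin(a)+s*np.cos(a)])),.119]))-[100,40])*2.5).astype(int).tolist() for x,s in((.017,.007),(.017,-.007),(-.017,-.007),(-.017,.007))])
E
```

```text
hanger 0.67 [0.5613 0.1495 0.0415] [257. 184.] tool [-0.0019  0.0042  0.3136]
hanger_grip 0.63 [0.5623 0.1527 0.1029] [255. 201.] tool [0.0007 0.0021 0.2522]
tier 0.61 [ 0.565   0.1524 -0.0032] [256. 169.] tool [0.0027 0.0038 0.3583]
4.6333 [0.56046609 0.15404809 0.35507707] [[0.8356, 0.5493, 0.0006], [0.5493, -0.8356, 0.0001], [0.0005, 0.0002, -1.0]]
28 [[364, 358], [413, 362], [401, 472], [354, 468]]
33.3 [[358, 360], [408, 360], [407, 471], [360, 471]]
38 [[354, 362], [403, 358], [411, 469], [364, 472]]
```

View pics/f.png

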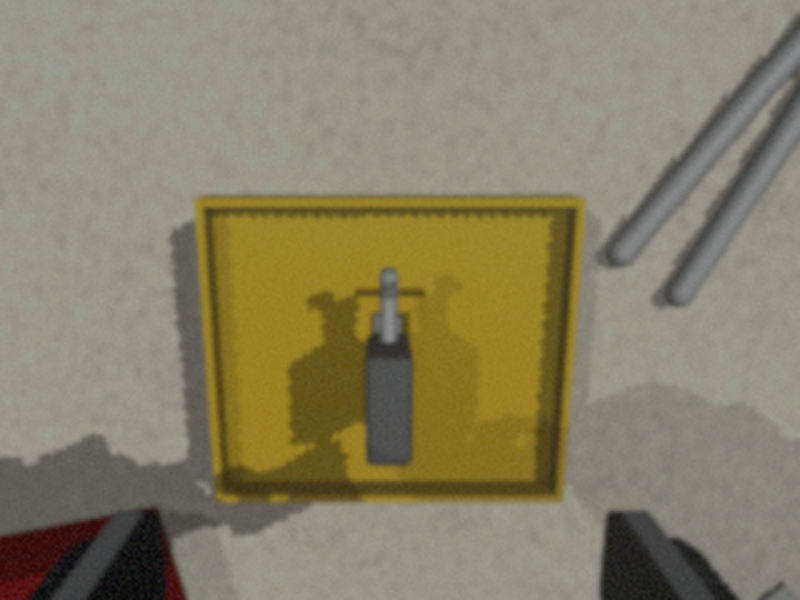

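The crop shows the yellow tier with the grip block top at (366–411, 355–465), aligned with the tool to within about 1°. The hook points up. Its centre is 3 mm ahead in tool x and 2 mm in tool y.

>>> {"op": "arm_command", "data": {"plan": [{"claw": 0, "tx": 0.003, "ty": 0.002, "tz": 0.01, "ax": 0, "ay": 0, "az": 0}, {"claw": 0, "tx": 0, "ty": 0, "tz": 0.02, "ax": 0, "ay": 0, "az": 0}, {"claw": 0, "tx": 0, "ty": 0, "tz": 0.025, "ax": 0, "ay": 0, "az": 0}, {"claw": 0, "tx": 0, "ty": 0, "tz": 0.02, "ax": 0, "ay": 0, "az": 0}, {"claw": 0, "tx": 0, "ty": 0, "tz": 0.015, "ax": 0, "ay": 0, "az": 0}, {"claw": 0, "tx": 0, "ty": 0, "tz": 0.008, "ax": 0, "ay": 0, "az": 0}, {"claw": 0.5, "tx": 0, "ty": 0, "tz": 0, "ax": 0, "ay": 0, "az": 0}, {"claw": 0.6, "tx": 0, "ty": 0, "tz": 0, "ax": 0, "ay": 0, "az": 0}, {"claw": 0.7, "tx": 0, "ty": 0, "tz": 0, "ax": 0, "ay": 0, "az": 0}, {"claw": 0.75, "tx": 0, "ty": 0, "tz": 0, "ax": 0, "ay": 0, "az": 0}], "squeeze": 40}}

```text
clock: 5.62
tcp_pos: [0.5645, 0.1542, 0.2578]
orientation: [-3.01, -0.901, -0.003]
contact_force: [0.3, 0.1, 0.3]
grip_width: 0.0388
gripper_force: 0.0
```

>>> {"op": "arm_command", "data": {"plan": [{"claw": 0.8, "tx": 0, "ty": 0, "tz": 0, "ax": 0, "ay": 0, "az": 0}, {"claw": 0.85, "tx": 0, "ty": 0, "tz": 0, "ax": 0, "ay": 0, "az": 0}, {"claw": 0.9, "tx": 0, "ty": 0, "tz": 0, "ax": 0, "ay": 0, "az": 0}, {"claw": 1, "tx": 0, "ty": 0, "tz": 0, "ax": 0, "ay": 0, "az": 0}, {"claw": 1, "tx": 0, "ty": 0, "tz": 0, "ax": 0, "ay": 0, "az": 0}, {"claw": 1, "tx": 0, "ty": 0, "tz": 0, "ax": 0, "ay": 0, "az": 0}, {"claw": 1, "tx": 0, "ty": 0, "tz": 0, "ax": 0, "ay": 0, "az": 0}, {"claw": 1, "tx": 0, "ty": 0, "tz": 0, "ax": 0, "ay": 0, "az": 0}, {"claw": 1, "tx": 0, "ty": 0, "tz": 0, "ax": 0, "ay": 0, "az": 0}, {"claw": 1, "tx": 0, "ty": 0, "tz": 0, "ax": 0, "ay": 0, "az": 0}]}}

```text
clock: 6.45
tcp_pos: [0.5644, 0.1542, 0.2576]
orientation: [3.01, 0.901, 0.002]
contact_force: [-0.6, -0.1, 6.6]
grip_width: 0.0134
gripper_force: 40.2
```

Gripped. I lift straight up.

>>> {"op": "arm_command", "data": {"plan": [{"claw": 1, "tx": 0, "ty": 0, "tz": -0.004, "ax": 0, "ay": 0, "az": 0}, {"claw": 1, "tx": 0, "ty": 0, "tz": -0.008, "ax": 0, "ay": 0, "az": 0}, {"claw": 1, "tx": 0, "ty": 0, "tz": -0.01, "ax": 0, "ay": 0, "az": 0}, {"claw": 1, "tx": 0, "ty": 0, "tz": -0.012, "ax": 0, "ay": 0, "az": 0}, {"claw": 1, "tx": 0, "ty": 0, "tz": -0.014, "ax": 0, "ay": 0, "az": 0}, {"claw": 1, "tx": 0, "ty": 0, "tz": -0.014, "ax": 0, "ay": 0, "az": 0}, {"claw": 1, "tx": 0, "ty": 0, "tz": -0.014, "ax": 0, "ay": 0, "az": 0}, {"claw": 1, "tx": 0, "ty": 0, "tz": -0.012, "ax": 0, "ay": 0, "az": 0}, {"claw": 1, "tx": 0, "ty": 0, "tz": -0.008, "ax": 0, "ay": 0, "az": 0}, {"claw": 1, "tx": 0, "ty": 0, "tz": -0.004, "ax": 0, "ay": 0, "az": 0}]}}

```text
clock: 7.28
tcp_pos: [0.5643, 0.1541, 0.3586]
orientation: [3.01, 0.901, 0.004]
contact_force: [0.1, 0.3, -0.9]
grip_width: 0.0135
gripper_force: 39.3
```

```bash
python3 - <<'E'
from h import *
m,T,im=snap('wrist','g.png')
o=r.get_obs(); Rt=R.from_rotvec(o['orientation']).as_matrix()
for n in('wrist','side'):
  if n=='side': m,T,im=snap(n)
  for t in ('hanger','hanger_grip'):
    for d in r.tip_of(t,n)[:2]:
        w=world(T,d['location']); print(n,t,round(d['confidence'],2),w.round(4),np.round(pix(m,T,w)), 'tool',(Rt.T@(w-o['tcp_pos'])).round(4))
print(o['clock'],o['tcp_pos'],o['contact_force'],o['grip_width'],Rt.round(4).tolist())
E
```

```text
wrist hanger 0.88 [0.5627 0.1563 0.1441] [248. 221.] tool [-0.0007 -0.0029  0.2144]
wrist hanger 0.26 [ 0.7781  0.0728 -0.0028] [438.  40.] tool [0.1332 0.1851 0.3618]
wrist hanger_grip 0.58 [0.565 0.153 0.202] [255. 268.] tool [-0.0004  0.0012  0.1566]
side hanger 0.58 [0.5657 0.1516 0.1467] [215. 194.] tool [-0.0007  0.0026  0.2118]
side hanger_grip 0.64 [0.5622 0.1541 0.2015] [214. 176.] tool [-0.0021 -0.0013  0.157 ]
side hanger_grip 0.37 [ 0.5223 -0.169   0.0334] [301. 187.] tool [-0.2132  0.2467  0.3249]
7.3333 [0.56431743 0.1541118  0.35853011] [-0.02620848 -0.0683023  -0.30855873] 0.013747256442380701 [[0.8357, 0.5492, 0.0023], [0.5492, -0.8357, 0.0006], [0.0022, 0.0008, -1.0]]
```

View pics/g.png

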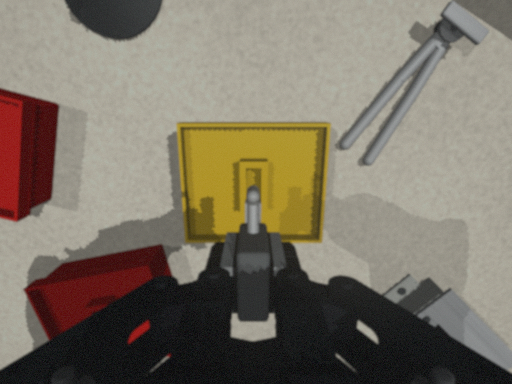

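The hanger is held straight: grip at (252,270) and hook at (253,200). The pocket is empty. I turn it toward the slot direction and move to the near side of the slot, with the camera looking at it.

>>> {"op": "arm_command", "data": {"plan": [{"claw": 1, "tx": 0, "ty": 0, "tz": 0, "ax": 0, "ay": 0, "az": -4}, {"claw": 1, "tx": 0, "ty": 0, "tz": 0, "ax": 0, "ay": 0, "az": -6.5}, {"claw": 1, "tx": 0, "ty": 0, "tz": 0, "ax": 0, "ay": 0, "az": -6.6}, {"claw": 1, "tx": 0, "ty": 0, "tz": 0, "ax": 0, "ay": 0, "az": -6.5}, {"claw": 1, "tx": 0, "ty": 0, "tz": 0, "ax": 0, "ay": 0, "az": -6.5}, {"claw": 1, "tx": 0, "ty": 0, "tz": 0, "ax": 0, "ay": 0, "az": -6.5}, {"claw": 1, "tx": 0, "ty": 0, "tz": 0, "ax": 0, "ay": 0, "az": -6.5}, {"claw": 1, "tx": 0, "ty": 0, "tz": 0, "ax": 0, "ay": 0, "az": -3}, {"claw": 1, "tx": -0.015, "ty": 0, "tz": 0, "ax": 0, "ay": 0, "az": 0}, {"claw": 1, "tx": -0.03, "ty": 0, "tz": 0, "ax": 0, "ay": 0, "az": 0}]}}

```text
clock: 8.42
tcp_pos: [0.5555, 0.1131, 0.3563]
orientation: [-2.408, -2.013, -0.003]
contact_force: [0.7, 0.5, -0.7]
grip_width: 0.0136
gripper_force: 39.3
```

>>> {"op": "arm_command", "data": {"plan": [{"claw": 1, "tx": -0.038, "ty": 0.002, "tz": 0, "ax": 0, "ay": 0, "az": 0}, {"claw": 1, "tx": -0.04, "ty": 0.002, "tz": 0, "ax": 0, "ay": 0, "az": 0}, {"claw": 1, "tx": -0.04, "ty": 0.002, "tz": 0, "ax": 0, "ay": 0, "az": 0}, {"claw": 1, "tx": -0.04, "ty": 0.002, "tz": 0, "ax": 0, "ay": 0, "az": 0}, {"claw": 1, "tx": -0.04, "ty": 0.002, "tz": 0, "ax": 0, "ay": 0, "az": 0}, {"claw": 1, "tx": -0.04, "ty": 0.002, "tz": 0, "ax": 0, "ay": 0, "az": 0}, {"claw": 1, "tx": -0.04, "ty": 0.002, "tz": 0.005, "ax": 0, "ay": 0, "az": 0}, {"claw": 1, "tx": -0.04, "ty": 0.002, "tz": 0.01, "ax": 0, "ay": 0, "az": 0}, {"claw": 1, "tx": -0.028, "ty": 0.002, "tz": 0.02, "ax": 0, "ay": 0, "az": 0}, {"claw": 1, "tx": -0.015, "ty": 0, "tz": 0.015, "ax": 0, "ay": 0, "az": 0}]}}

```text
clock: 9.25
tcp_pos: [0.5056, -0.2533, 0.3052]
orientation: [2.422, 2.0, -0.003]
contact_force: [-0.3, 0.2, -2.4]
grip_width: 0.0132
gripper_force: 39.3
```

>>> {"op": "arm_command", "data": {"plan": [{"claw": 1, "tx": 0, "ty": 0, "tz": 0.005, "ax": 0, "ay": 0, "az": 0}, {"claw": 1, "tx": 0, "ty": 0, "tz": 0, "ax": 0, "ay": 0, "az": 0}, {"claw": 1, "tx": 0, "ty": 0, "tz": 0, "ax": 0, "ay": 0, "az": 0}, {"claw": 1, "tx": 0, "ty": 0, "tz": 0, "ax": 0, "ay": 0, "az": 0}, {"claw": 1, "tx": 0, "ty": 0, "tz": 0, "ax": 0, "ay": 0, "az": 0}, {"claw": 1, "tx": 0, "ty": 0, "tz": 0, "ax": 0, "ay": 0, "az": 0}, {"claw": 1, "tx": 0, "ty": 0, "tz": 0, "ax": 0, "ay": 0, "az": 0}, {"claw": 1, "tx": 0, "ty": 0, "tz": 0, "ax": 0, "ay": 0, "az": 0}, {"claw": 1, "tx": 0, "ty": 0, "tz": 0, "ax": 0, "ay": 0, "az": 0}, {"claw": 1, "tx": 0, "ty": 0, "tz": 0, "ax": 0, "ay": 0, "az": 0}]}}

```text
clock: 10.08
tcp_pos: [0.5072, -0.2484, 0.3018]
orientation: [2.417, 2.007, 0.0]
contact_force: [-0.2, -0.6, -2.0]
grip_width: 0.0134
gripper_force: 39.3
```

```bash
python3 - <<'E'
from h import *
slot('i.png'); o=r.get_obs(); Rt=R.from_rotvec(o['orientation']).as_matrix()
print(o['clock'],o['tcp_pos'],Rt.round(4).tolist(),o['joints'].round(2))
E
```

```text
plate 0.79 [ 0.5213 -0.1734  0.0321] [252.  99.]
rail 0.88 [ 0.5221 -0.1697 -0.0018]
rail 0.47 [ 0.6406 -0.4034 -0.0011]
dark [[0, 224], [511, 224], [511, 383], [0, 383]] [ 0.4895 -0.3604  0.034 ] 0.4353 0.1813 -10.6
dark [[248, 29], [261, 29], [261, 154], [248, 154]] [ 0.5235 -0.1712  0.034 ] 0.0092 0.0889 -100.2
10.2333 [ 0.50715522 -0.24844842  0.3016914 ] [[0.1837, 0.983, -0.0], [0.983, -0.1837, -0.0], [-0.0, -0.0, -1.0]] [ 0.66  0.45 -0.41  1.89  0.23  0.84 -0.04]
```

View pics/i.png

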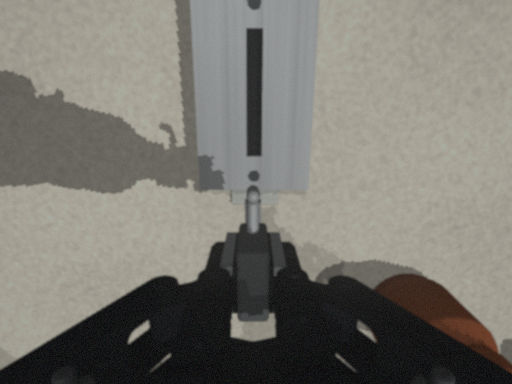

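The slot is at columns 248–261, rows 29–154. The held hanger is at column 253. So the slot centre lies 79 mm ahead and 1.8 mm to the side (+ty), and the yaw is aligned. I move above it and descend to just over the plate.

>>> {"op": "arm_command", "data": {"plan": [{"claw": 1, "tx": 0.01, "ty": 0.0018, "tz": 0, "ax": 0, "ay": 0, "az": 0}, {"claw": 1, "tx": 0.02, "ty": 0, "tz": 0, "ax": 0, "ay": 0, "az": 0}, {"claw": 1, "tx": 0.02, "ty": 0, "tz": 0, "ax": 0, "ay": 0, "az": 0}, {"claw": 1, "tx": 0.019, "ty": 0, "tz": 0, "ax": 0, "ay": 0, "az": 0}, {"claw": 1, "tx": 0.01, "ty": 0, "tz": 0.01, "ax": 0, "ay": 0, "az": 0}, {"claw": 1, "tx": 0, "ty": 0, "tz": 0.015, "ax": 0, "ay": 0, "az": 0}, {"claw": 1, "tx": 0, "ty": 0, "tz": 0.015, "ax": 0, "ay": 0, "az": 0}, {"claw": 1, "tx": 0, "ty": 0, "tz": 0.009, "ax": 0, "ay": 0, "az": 0}, {"claw": 1, "tx": 0, "ty": 0, "tz": 0.003, "ax": 0, "ay": 0, "az": 0}, {"claw": 1, "tx": 0, "ty": 0, "tz": 0, "ax": 0, "ay": 0, "az": 0}]}}

```text
clock: 11.07
tcp_pos: [0.5233, -0.1708, 0.249]
orientation: [-2.416, -2.006, 0.001]
contact_force: [0.3, 0.6, -0.4]
grip_width: 0.0137
gripper_force: 39.3
```

>>> {"op": "arm_command", "data": {"plan": [{"claw": 1, "tx": 0, "ty": 0, "tz": 0, "ax": 0, "ay": 0, "az": 0}, {"claw": 1, "tx": 0, "ty": 0, "tz": 0, "ax": 0, "ay": 0, "az": 0}, {"claw": 1, "tx": 0, "ty": 0, "tz": 0, "ax": 0, "ay": 0, "az": 0}, {"claw": 1, "tx": 0, "ty": 0, "tz": 0.001, "ax": 0, "ay": 0, "az": 0}, {"claw": 1, "tx": 0, "ty": 0, "tz": 0.001, "ax": 0, "ay": 0, "az": 0}, {"claw": 1, "tx": 0, "ty": 0, "tz": 0.001, "ax": 0, "ay": 0, "az": 0}, {"claw": 1, "tx": 0, "ty": 0, "tz": 0.001, "ax": 0, "ay": 0, "az": 0}, {"claw": 1, "tx": 0, "ty": 0, "tz": 0.001, "ax": 0, "ay": 0, "az": 0}, {"claw": 1, "tx": 0, "ty": 0, "tz": 0, "ax": 0, "ay": 0, "az": 0}, {"claw": 1, "tx": 0, "ty": 0, "tz": 0, "ax": 0, "ay": 0, "az": 0}]}}

```text
clock: 11.9
tcp_pos: [0.5234, -0.171, 0.2446]
orientation: [-2.417, -2.007, 0.0]
contact_force: [0.8, -0.1, -0.6]
grip_width: 0.0134
gripper_force: 39.3
```

>>> {"op": "arm_command", "data": {"plan": [{"claw": 1, "tx": 0, "ty": 0, "tz": 0.001, "ax": 0, "ay": 0, "az": 0}, {"claw": 1, "tx": 0, "ty": 0, "tz": 0.001, "ax": 0, "ay": 0, "az": 0}, {"claw": 1, "tx": 0, "ty": 0, "tz": 0, "ax": 0, "ay": 0, "az": 0}, {"claw": 1, "tx": 0, "ty": 0, "tz": 0, "ax": 0, "ay": 0, "az": 0}, {"claw": 1, "tx": 0, "ty": 0, "tz": 0.001, "ax": 0, "ay": 0, "az": 0}, {"claw": 1, "tx": 0, "ty": 0, "tz": 0.001, "ax": 0, "ay": 0, "az": 0}, {"claw": 1, "tx": 0, "ty": 0, "tz": 0, "ax": 0, "ay": 0, "az": 0}, {"claw": 1, "tx": 0, "ty": 0, "tz": 0, "ax": 0, "ay": 0, "az": 0}, {"claw": 1, "tx": 0, "ty": 0, "tz": 0, "ax": 0, "ay": 0, "az": 0}, {"claw": 1, "tx": 0, "ty": 0, "tz": 0, "ax": 0, "ay": 0, "az": 0}]}}

```text
clock: 12.73
tcp_pos: [0.5235, -0.1711, 0.2407]
orientation: [2.417, 2.007, 0.0]
contact_force: [-0.7, -0.4, -1.2]
grip_width: 0.0138
gripper_force: 39.3
```

The foot is in the slot with no contact force. I press on down against the pad.

>>> {"op": "arm_command", "data": {"plan": [{"claw": 1, "tx": 0, "ty": 0, "tz": 0.001, "ax": 0, "ay": 0, "az": 0}, {"claw": 1, "tx": 0, "ty": 0, "tz": 0.001, "ax": 0, "ay": 0, "az": 0}, {"claw": 1, "tx": 0, "ty": 0, "tz": 0.001, "ax": 0, "ay": 0, "az": 0}, {"claw": 1, "tx": 0, "ty": 0, "tz": 0.001, "ax": 0, "ay": 0, "az": 0}, {"claw": 1, "tx": 0, "ty": 0, "tz": 0.001, "ax": 0, "ay": 0, "az": 0}, {"claw": 1, "tx": 0, "ty": 0, "tz": 0.001, "ax": 0, "ay": 0, "az": 0}, {"claw": 1, "tx": 0, "ty": 0, "tz": 0, "ax": 0, "ay": 0, "az": 0}, {"claw": 1, "tx": 0, "ty": 0, "tz": 0, "ax": 0, "ay": 0, "az": 0}, {"claw": 1, "tx": 0, "ty": 0, "tz": 0, "ax": 0, "ay": 0, "az": 0}, {"claw": 1, "tx": 0, "ty": 0, "tz": 0, "ax": 0, "ay": 0, "az": 0}]}}

```text
clock: 13.57
tcp_pos: [0.5235, -0.1711, 0.235]
orientation: [2.417, 2.007, 0.0]
contact_force: [-2.0, 0.0, 4.4]
grip_width: 0.0137
gripper_force: 40.2
```

>>> {"op": "arm_command", "data": {"plan": [{"claw": 1, "tx": 0, "ty": 0, "tz": 0.001, "ax": 0, "ay": 0, "az": 0}, {"claw": 1, "tx": 0, "ty": 0, "tz": 0.001, "ax": 0, "ay": 0, "az": 0}, {"claw": 1, "tx": 0, "ty": 0, "tz": 0.001, "ax": 0, "ay": 0, "az": 0}, {"claw": 1, "tx": 0, "ty": 0, "tz": 0.001, "ax": 0, "ay": 0, "az": 0}, {"claw": 1, "tx": 0, "ty": 0, "tz": 0.001, "ax": 0, "ay": 0, "az": 0}, {"claw": 1, "tx": 0, "ty": 0, "tz": 0, "ax": 0, "ay": 0, "az": 0}, {"claw": 1, "tx": 0, "ty": 0, "tz": 0, "ax": 0, "ay": 0, "az": 0}, {"claw": 1, "tx": 0, "ty": 0, "tz": 0, "ax": 0, "ay": 0, "az": 0}, {"claw": 1, "tx": 0, "ty": 0, "tz": 0, "ax": 0, "ay": 0, "az": 0}, {"claw": 1, "tx": 0, "ty": 0, "tz": 0, "ax": 0, "ay": 0, "az": 0}]}}

```text
clock: 14.4
tcp_pos: [0.5236, -0.171, 0.2303]
orientation: [2.416, 2.007, -0.0]
contact_force: [-1.7, 0.9, 8.5]
grip_width: 0.0133
gripper_force: 40.6
```

```bash
python3 - <<'E'
from h import *
o=r.get_obs(); print(o['tcp_pos'],o['contact_force'],o['moment'],o['joints'].round(2))
for n in('side','wrist'):
  m,T,im=snap(n)
  for t in ('hanger','hanger_grip','rail'):
    for d in r.tip_of(t,n)[:1]:
        w=world(T,d['location']); print(n,t,round(d['confidence'],2),w.round(4))
  if n=='side': cv2.imwrite('pics/j.png',cv2.resize(im[120:240,230:390],(800,600),interpolation=cv2.INTER_CUBIC)[:,:,::-1])
E
```

```text
[ 0.52357504 -0.17103406  0.23027178] [-1.73266245  0.88224837  8.4780834 ] [ 0.14042095  0.61417401 -0.01482065] [ 0.51  0.54 -0.39  1.97  0.3   0.69 -0.25]
side hanger 0.47 [ 0.524  -0.174   0.0222]
side hanger_grip 0.61 [ 0.5287 -0.1668  0.073 ]
side rail 0.81 [ 0.522  -0.1722 -0.0034]
wrist hanger 0.87 [ 0.523  -0.1718  0.0183]
wrist rail 0.86 [ 0.5218 -0.1698 -0.0025]
```

View pics/j.png

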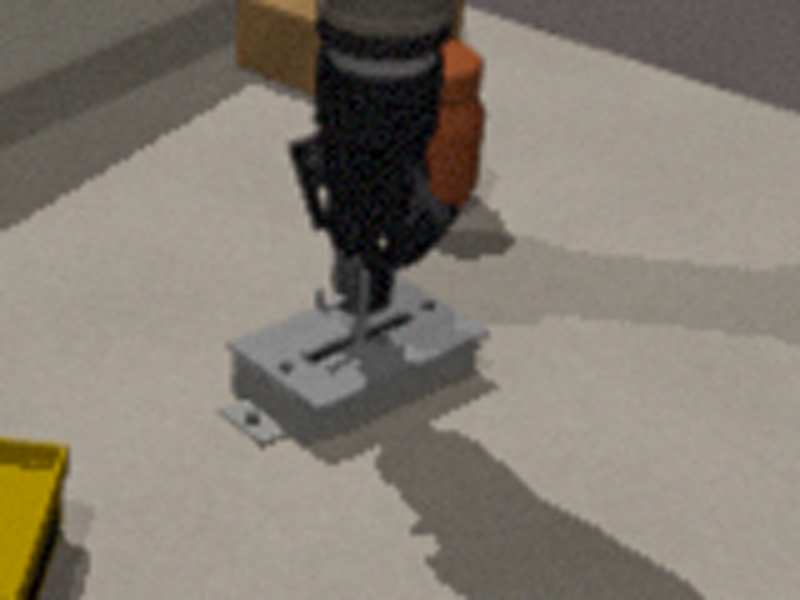

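The side view shows the stem standing in the slot at (362,320), and the force matches the pad at about z = 18 mm. Now the quarter turn.

>>> {"op": "arm_command", "data": {"plan": [{"claw": 1, "tx": 0, "ty": 0, "tz": 0, "ax": 0, "ay": 0, "az": 2}, {"claw": 1, "tx": 0, "ty": 0, "tz": 0, "ax": 0, "ay": 0, "az": 4}, {"claw": 1, "tx": 0, "ty": 0, "tz": 0, "ax": 0, "ay": 0, "az": 5}, {"claw": 1, "tx": 0, "ty": 0, "tz": 0, "ax": 0, "ay": 0, "az": 5}, {"claw": 1, "tx": 0, "ty": 0, "tz": 0, "ax": 0, "ay": 0, "az": 5}, {"claw": 1, "tx": 0, "ty": 0, "tz": 0, "ax": 0, "ay": 0, "az": 5}, {"claw": 1, "tx": 0, "ty": 0, "tz": 0, "ax": 0, "ay": 0, "az": 5}, {"claw": 1, "tx": 0, "ty": 0, "tz": 0, "ax": 0, "ay": 0, "az": 5}, {"claw": 1, "tx": 0, "ty": 0, "tz": 0, "ax": 0, "ay": 0, "az": 5}, {"claw": 1, "tx": 0, "ty": 0, "tz": 0, "ax": 0, "ay": 0, "az": 4}]}}

```text
clock: 15.63
tcp_pos: [0.5245, -0.1712, 0.2308]
orientation: [3.001, 0.923, 0.004]
contact_force: [1.3, -0.7, 7.5]
grip_width: 0.0135
gripper_force: 40.6
```

>>> {"op": "arm_command", "data": {"plan": [{"claw": 1, "tx": 0, "ty": 0, "tz": 0, "ax": 0, "ay": 0, "az": 4}, {"claw": 1, "tx": 0, "ty": 0, "tz": 0, "ax": 0, "ay": 0, "az": 5}, {"claw": 1, "tx": 0, "ty": 0, "tz": 0, "ax": 0, "ay": 0, "az": 6}, {"claw": 1, "tx": 0, "ty": 0, "tz": 0, "ax": 0, "ay": 0, "az": 6}, {"claw": 1, "tx": 0, "ty": 0, "tz": 0, "ax": 0, "ay": 0, "az": 6}, {"claw": 1, "tx": 0, "ty": 0, "tz": 0, "ax": 0, "ay": 0, "az": 6}, {"claw": 1, "tx": 0, "ty": 0, "tz": 0, "ax": 0, "ay": 0, "az": 6}, {"claw": 1, "tx": 0, "ty": 0, "tz": 0, "ax": 0, "ay": 0, "az": 4}, {"claw": 1, "tx": 0, "ty": 0, "tz": 0, "ax": 0, "ay": 0, "az": 2}, {"claw": 1, "tx": 0, "ty": 0, "tz": 0, "ax": 0, "ay": 0, "az": 0}]}}

```text
clock: 16.47
tcp_pos: [0.5245, -0.1712, 0.2308]
orientation: [3.127, -0.292, 0.005]
contact_force: [0.8, -0.1, 7.8]
grip_width: 0.0135
gripper_force: 40.6
```

>>> {"op": "arm_command", "data": {"plan": [{"claw": 1, "tx": 0, "ty": 0, "tz": 0, "ax": 0, "ay": 0, "az": 0}, {"claw": 1, "tx": 0, "ty": 0, "tz": 0, "ax": 0, "ay": 0, "az": 0}, {"claw": 1, "tx": 0, "ty": 0, "tz": 0, "ax": 0, "ay": 0, "az": 0}, {"claw": 1, "tx": 0, "ty": 0, "tz": 0, "ax": 0, "ay": 0, "az": 0}, {"claw": 1, "tx": 0, "ty": 0, "tz": 0, "ax": 0, "ay": 0, "az": 0}, {"claw": 1, "tx": 0, "ty": 0, "tz": -0.001, "ax": 0, "ay": 0, "az": 0}, {"claw": 1, "tx": 0, "ty": 0, "tz": -0.001, "ax": 0, "ay": 0, "az": 0}, {"claw": 1, "tx": 0, "ty": 0, "tz": -0.001, "ax": 0, "ay": 0, "az": 0}, {"claw": 1, "tx": 0, "ty": 0, "tz": 0, "ax": 0, "ay": 0, "az": 0}, {"claw": 1, "tx": 0, "ty": 0, "tz": 0, "ax": 0, "ay": 0, "az": 0}]}}

```text
clock: 17.3
tcp_pos: [0.5245, -0.1712, 0.2336]
orientation: [3.128, -0.289, 0.005]
contact_force: [-0.2, -0.0, 5.4]
grip_width: 0.0135
gripper_force: 40.4
```

```bash
python3 - <<'E'
from h import *
o=r.get_obs(); print(o['tcp_pos'],o['contact_force'],o['moment'],R.from_rotvec(o['orientation']).as_matrix().round(4).tolist())
for n in('side','wrist'):
  m,T,im=snap(n,'k_%s.png'%n)
  for t in ('hanger','hanger_grip','rail'):
    for d in r.tip_of(t,n)[:1]:
        w=world(T,d['location']); print(n,t,round(d['confidence'],2),w.round(4))
E
```

```text
[ 0.52445204 -0.17123646  0.23363961] [-0.20228131 -0.00839326  5.39932623] [-0.03030186 -0.08292054 -0.05918355] [[0.983, -0.1835, 0.0031], [-0.1835, -0.983, -0.0007], [0.0032, 0.0001, -1.0]]
side hanger 0.46 [ 0.5301 -0.1742  0.0257]
side hanger_grip 0.62 [ 0.5239 -0.1681  0.0826]
side rail 0.73 [ 0.5228 -0.1704 -0.0024]
wrist hanger 0.62 [ 0.5218 -0.1685  0.0205]
wrist hanger_grip 0.78 [ 0.5223 -0.1699  0.0748]
wrist rail 0.58 [ 0.5218 -0.1703 -0.003 ]
```

The hanger is turned square (yaw -10.6°), the pad is loaded and side forces are near zero. I release it and withdraw straight up.

>>> {"op": "arm_command", "data": {"plan": [{"claw": 0.8, "tx": 0, "ty": 0, "tz": 0, "ax": 0, "ay": 0, "az": 0}, {"claw": 0.75, "tx": 0, "ty": 0, "tz": 0, "ax": 0, "ay": 0, "az": 0}, {"claw": 0.7, "tx": 0, "ty": 0, "tz": 0, "ax": 0, "ay": 0, "az": 0}, {"claw": 0.6, "tx": 0, "ty": 0, "tz": 0, "ax": 0, "ay": 0, "az": 0}, {"claw": 0.5, "tx": 0, "ty": 0, "tz": 0, "ax": 0, "ay": 0, "az": 0}, {"claw": 0.4, "tx": 0, "ty": 0, "tz": 0, "ax": 0, "ay": 0, "az": 0}, {"claw": 0.3, "tx": 0, "ty": 0, "tz": 0, "ax": 0, "ay": 0, "az": 0}, {"claw": 0.3, "tx": 0, "ty": 0, "tz": 0, "ax": 0, "ay": 0, "az": 0}, {"claw": 0.3, "tx": 0, "ty": 0, "tz": -0.003, "ax": 0, "ay": 0, "az": 0}, {"claw": 0.3, "tx": 0, "ty": 0, "tz": -0.006, "ax": 0, "ay": 0, "az": 0}]}}

```text
clock: 18.53
tcp_pos: [0.5231, -0.171, 0.2415]
orientation: [-3.128, 0.29, 0.002]
contact_force: [0.7, 0.2, -0.4]
grip_width: 0.0598
gripper_force: 0.0
```

>>> {"op": "arm_command", "data": {"plan": [{"claw": 0.3, "tx": 0, "ty": 0, "tz": -0.01, "ax": 0, "ay": 0, "az": 0}, {"claw": 0.3, "tx": 0, "ty": 0, "tz": -0.015, "ax": 0, "ay": 0, "az": 0}, {"claw": 0.3, "tx": 0, "ty": 0, "tz": -0.015, "ax": 0, "ay": 0, "az": 0}, {"claw": 0.3, "tx": 0, "ty": 0, "tz": -0.015, "ax": 0, "ay": 0, "az": 0}, {"claw": 0.3, "tx": 0, "ty": 0, "tz": -0.015, "ax": 0, "ay": 0, "az": 0}, {"claw": 0.3, "tx": 0, "ty": 0, "tz": -0.02, "ax": 0, "ay": 0, "az": 0}, {"claw": 0.3, "tx": 0, "ty": 0, "tz": -0.02, "ax": 0, "ay": 0, "az": 0}, {"claw": 0.3, "tx": 0, "ty": 0, "tz": -0.015, "ax": 0, "ay": 0, "az": 0}, {"claw": 0.3, "tx": 0, "ty": 0, "tz": -0.005, "ax": 0, "ay": 0, "az": 0}, {"claw": 0.3, "tx": 0, "ty": 0, "tz": 0, "ax": 0, "ay": 0, "az": 0}]}}

```text
clock: 19.37
tcp_pos: [0.5238, -0.1712, 0.3738]
orientation: [3.128, -0.29, 0.006]
contact_force: [0.4, 0.5, -0.7]
grip_width: 0.0599
gripper_force: 0.0
```

```bash
python3 - <<'E'
from h import *
ims=[]
for n in('side','wrist'):
  m,T,im=snap(n)
  P={}
  for t in ('hanger','hanger_grip','rail'):
    for d in r.tip_of(t,n)[:1]:
        w=world(T,d['location']); print(n,t,round(d['confidence'],2),w.round(4))
  u,v=pix(m,T,[.523,-.171,.06]); u=int(np.clip(u,70,440));v=int(np.clip(v,80,300)); s=40 if n=='side' else 70
  ims.append(cv2.resize(im[v-s:v+s,u-s:u+s],(400,400),interpolation=cv2.INTER_CUBIC))
cv2.imwrite('pics/l.png',np.hstack(ims)[:,:,::-1]); print(r.get_obs()['clock'],r.get_obs()['tcp_pos'])
E
```

```text
side hanger 0.72 [ 0.5241 -0.1721  0.0253]
side hanger_grip 0.57 [ 0.5245 -0.1703  0.0788]
side rail 0.55 [ 0.5209 -0.1713 -0.0006]
wrist hanger 0.9 [ 0.5246 -0.1694  0.0205]
wrist hanger_grip 0.7 [ 0.5246 -0.1705  0.0757]
wrist rail 0.76 [ 0.5201 -0.1703 -0.0049]
19.7667 [ 0.5233122  -0.17102462  0.37096678]
```

View pics/l.png

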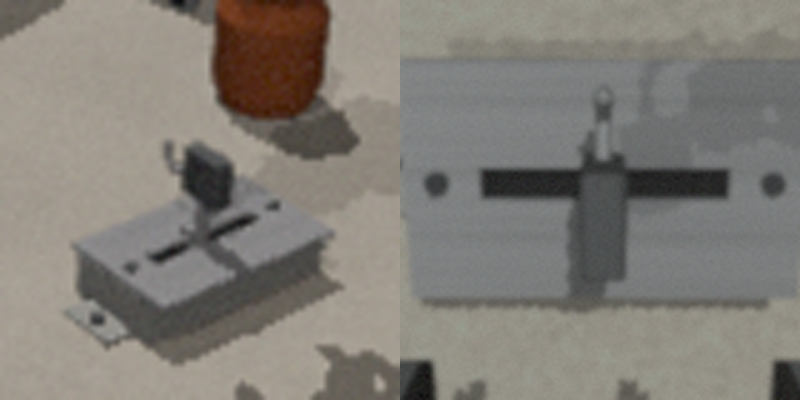

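The hanger stands upright with its grip square across the slot (grip at (603,225), slot (482–728,184)), and the robot is clear. I hand the job in.

```bash
python3 -c "
from bench import r
print(r.hand_in())"
```

```text
the job is handed in; nothing more can be done
None
```

I handed the job in at about 20 s: the last pictures show the hanger upright in the rail, foot turned square across the slot and the gripper clear of it; the hand-in gave no verdict.

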